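Move the counted row of empties to the outgoing tray

TASK

Move the four empties from the aluminium intake tray into the cells of the yellow outgoing tray, one to a cell, in the same order counted from each tray's grip tab, so that they still match the tally sheet: the one nearest the tab of the aluminium tray goes into the cell nearest the tab of the yellow tray, and so on. Never tip any of them over, and leave all four standing upright on the floor of their cells.

Things in the scene. Friction and masses are not known exactly. Their poses are not given: they have to be found in the camera images.
- can: Slim aluminium drink can, white band round its middle, pull tab on top; diameter 53 mm, 105 mm tall, straight-sided from 6 to 95 mm height. About 50 g. Loose, stands upright. Origin at the centre of its underside, z up along its axis; round, so its yaw means nothing.
- bottle: Small amber glass tonic bottle with a paper label and white screw cap. Body diameter 44 mm up to 60 mm height, shoulder narrowing to a 24 mm neck, then the cap: diameter 28 mm, from 84 to 112 mm (its full height). About 100 g; take it by the cap. Loose, stands upright. Origin at the centre of its underside, z up along its axis; round, so its yaw means nothing.
- jar: Squat glass jar with a flat brass-coloured lid; diameter 54 mm, 82 mm tall in all, straight sides to 56 mm height, lid also 54 mm across from 62 to 82 mm. About 140 g. Loose, stands upright. Origin at the centre of its underside, z up along its axis; round, so its yaw means nothing.
- yogurt: White plastic yoghurt-drink bottle with foil top; diameter 46 mm, 92 mm tall, a 36 mm waist at 46 to 54 mm height, straight-sided again from 64 to 88 mm. About 40 g. Loose, stands upright. Origin at the centre of its underside, z up along its axis; round, so its yaw means nothing.
- intake_tray: Aluminium tray, the four empties stand in it at the start on black mats; 310 x 79 mm, walls 14 mm high, no dividers. Fixed. A grip tab with a hand hole, 12 mm high, sticks out 53 mm at the +x end. Origin: centre of the tray (tab left out) at table height; x along the row to the tab, y across. Places from the tab: x = 114, 38, -38, -114 mm, y = 0. Undersides of empties on their mats at z = 7 mm.
- outgoing_tray: Yellow plastic tray, empty at the start, 310 x 79 mm; 3 dividers make 4 cells of 73 x 73 mm; walls and dividers 14 mm high, 3 mm thick. Fixed. A grip tab with a hand hole, 12 mm high, sticks out 53 mm at the +x end. Origin: centre of the tray (tab left out) at table height; x along the row to the tab, y across. Places from the tab: x = 114, 38, -38, -114 mm, y = 0. Cell floors at z = 4 mm.
- mat_can: The black rubber mat, 70 x 70 x 3 mm, fixed on the floor of the aluminium tray, on which the drink can stands at the start; it marks that empty's original place in the row. The four mats look alike. Origin under its centre.
- mat_bottle: The black rubber mat, 70 x 70 x 3 mm, fixed on the floor of the aluminium tray, on which the amber bottle stands at the start; it marks that empty's original place in the row. The four mats look alike. Origin under its centre.
- mat_jar: The black rubber mat, 70 x 70 x 3 mm, fixed on the floor of the aluminium tray, on which the jar stands at the start; it marks that empty's original place in the row. The four mats look alike. Origin under its centre.
- mat_yogurt: The black rubber mat, 70 x 70 x 3 mm, fixed on the floor of the aluminium tray, on which the yoghurt bottle stands at the start; it marks that empty's original place in the row. The four mats look alike. Origin under its centre.
There are look-alikes about, which are no part of the job. Leave any blue look-alike of the jar alone. What is shaped like the mat_bottle but red is not meant.

How it is judged:
At the end, for the whole second after the job is handed in: Each empty stands in the yellow cell whose number, counted from the tab, is that of the mat it started on: within 16 mm of the cell centre along and across, underside under 10 mm above the tray origin, upright within 0.12 rad, at rest (under 0.02 m/s, 0.2 rad/s) (((x of mat_can in the frame of intake_tray between 0.084 and 0.144 m and x of can in the frame of outgoing_tray between 0.098 and 0.13 m) or (x of mat_can in the frame of intake_tray between 0.008 and 0.068 m and x of can in the frame of outgoing_tray between 0.022 and 0.054 m) or (x of mat_can in the frame of intake_tray between -0.068 and -0.008 m and x of can in the frame of outgoing_tray between -0.054 and -0.022 m) or (x of mat_can in the frame of intake_tray between -0.144 and -0.084 m and x of can in the frame of outgoing_tray between -0.13 and -0.098 m)) and y of can in the frame of outgoing_tray between -0.016 and 0.016 m and z of each of can, bottle, jar, yogurt in the frame of outgoing_tray below 0.01 m and angle between each of can, bottle, jar, yogurt's own z axis and vertical below 0.12 rad and linear speed of each of can, bottle, jar, yogurt below 0.02 m/s and angular speed of each of can, bottle, jar, yogurt below 0.2 rad/s and ((x of mat_bottle in the frame of intake_tray between 0.084 and 0.144 m and x of bottle in the frame of outgoing_tray between 0.098 and 0.13 m) or (x of mat_bottle in the frame of intake_tray between 0.008 and 0.068 m and x of bottle in the frame of outgoing_tray between 0.022 and 0.054 m) or (x of mat_bottle in the frame of intake_tray between -0.068 and -0.008 m and x of bottle in the frame of outgoing_tray between -0.054 and -0.022 m) or (x of mat_bottle in the frame of intake_tray between -0.144 and -0.084 m and x of bottle in the frame of outgoing_tray between -0.13 and -0.098 m)) and y of bottle in the frame of outgoing_tray between -0.016 and 0.016 m and ((x of mat_jar in the frame of intake_tray between 0.084 and 0.144 m and x of jar in the frame of outgoing_tray between 0.098 and 0.13 m) or (x of mat_jar in the frame of intake_tray between 0.008 and 0.068 m and x of jar in the frame of outgoing_tray between 0.022 and 0.054 m) or (x of mat_jar in the frame of intake_tray between -0.068 and -0.008 m and x of jar in the frame of outgoing_tray between -0.054 and -0.022 m) or (x of mat_jar in the frame of intake_tray between -0.144 and -0.084 m and x of jar in the frame of outgoing_tray between -0.13 and -0.098 m)) and y of jar in the frame of outgoing_tray between -0.016 and 0.016 m and ((x of mat_yogurt in the frame of intake_tray between 0.084 and 0.144 m and x of yogurt in the frame of outgoing_tray between 0.098 and 0.13 m) or (x of mat_yogurt in the frame of intake_tray between 0.008 and 0.068 m and x of yogurt in the frame of outgoing_tray between 0.022 and 0.054 m) or (x of mat_yogurt in the frame of intake_tray between -0.068 and -0.008 m and x of yogurt in the frame of outgoing_tray between -0.054 and -0.022 m) or (x of mat_yogurt in the frame of intake_tray between -0.144 and -0.084 m and x of yogurt in the frame of outgoing_tray between -0.13 and -0.098 m)) and y of yogurt in the frame of outgoing_tray between -0.016 and 0.016 m); the robot touches nothing.
It fails at once if one of the empties is tipped over (more than 0.8 rad) (angle between any of can, bottle, jar, yogurt's own z axis and vertical above 0.8 rad).
It also fails if it takes over 112 s, if anything falls off the work surface, if the arm or the gripper's body presses on something with over 40 N, if the wrist force passes 120 N, or if a joint passes its speed limit or range.

ROBOT

A 6-joint arm with a two-finger parallel gripper is mounted at the origin on the work surface. World frame = base frame: x ahead of the robot, y to its left, z up, the work surface at z = 0. Lengths are in m, angles in rad, forces in N, time in s.
With the tool pointing down it reaches from about 0.25 to 0.85 m from the base axis. Payload 12.5 kg.
Tool frame: the origin (TCP) lies midway between the tips of the shut fingers; the grasp point (between the pads) lies 19 mm behind it (manip.hold_point_z is the distance from the TCP to the grasp point, in m); y points along the fingers, z is the direction in which the jaws open and shut, and the axes are right-handed (so a half turn about y gives the same grasp; the last joint's range is limited). The gripper opens to 93 mm and grips with 3 to 60 N. Pads are 15 mm wide; open, the fingers measure 128 mm over their backs; the gripper's body (75 mm by 188 mm) begins 65 mm behind the grasp point.
Start: joints at [1.057, 0.351, 1.652, -0, 1.139, -0.085], TCP at [0.229, 0.5, 0.219] pointing down, gripper open.
Joint ranges: [-2.75, 2.75], [-0.79, 2.1], [0.01, 2.65], [-1.57, 4.71], [0.07, 3.14], [-2.87, 2.87]. Speed limits (rad/s): [2.22, 2.22, 2.79, 3.14, 3.14, 3.14].

INTERFACE

Orientations are given as a unit quaternion [w, x, y, z].
In Python, from rig import sensors, imaging, workorder, manip gives the robot as it stands.
- The arm moves only by the tool jog_arm, never from a script. Its argument "targets" is a list of rows, each an object of numbers: "rx", "ry", "rz": the turn, a rotation vector about the world's x, y, z in rad; "tx", "ty", "tz": the shift along the world's x, y, z in cm; "fingers": the closure in counts, from 0 (fully open) to 255 (shut). A call has 1 to 5 rows; each row shifts and turns the commanded pose from where the row before left it; what a row does not reach is not made up. A row lasts 1/10 s, in which the tool goes at most 50 mm and 8.59 degrees, less where a joint would pass 70% of its speed; a pose out of reach is approached as far as the arm can. A call is refused whole if a number of a shift passes 5 or a number of a turn 0.15, either way. A call with a gripper value outside its range is refused whole. The fingers move at their own pace and stop on an object; "grip_force" is the grip in N (left out, the last holds). Time passes only in rows, so rows that do not move let the fingers close. It gives the time, the measured TCP pose, the force and the opening at its end, in the units of the state.
- sensors.get_obs(): the state, without advancing time (a new reading comes with each control period).
- imaging.get_image(name): name is "scene" or "top"; returns a dict with "image" (420x560x3 uint8, red, green, blue), "fov_y" (degrees; the focal length in pixels is half the picture's height over the tangent of half this angle, whatever the lens; pixels are square), "cx", "cy" (the principal point, pixels), "R" (3x3) and "t" (3): a world point X has camera coordinates R X + t. Camera axes: x right, y down, z forward; pixel columns grow to the right and rows downward; lengths in m; the calibration is good to about 2 mm. A picture is of the moment at which its call begins. There is no depth.
- workorder.sign_off(): hands the job in, once; it reports no verdict.
The state is a dict: "time_s": time; "joints": joint angles; "qd": joint speeds; "joint_torque": joint torques, N m; "ee_pos": TCP position; "orientation": TCP orientation; "wrist_force": force on the tool from outside, world axes, zero at the start; "moment": the same for the moment, N m; "grip_width": opening from 0.0 (shut) to 1.0 (fully open).
Only numpy, scipy, OpenCV 4.12 (cv2) and the standard library are available. Lean on these libraries where they do the work, as an engineer would, in place of code of your own. Each camera call takes 0.05 s, during which the arm holds its last target. There are 200 camera calls.

## Working session

There is one attempt and no reset: what is moved stays moved. The work goes in short steps, Python scripts to look and compute and a tool call to move; the robot and the scene stay as the last step left them, time stands still between calls to the robot, and variables do not carry over. Pictures are saved under pics/ and viewed, about 12 in all and at most 16, crops included, and the job is handed in when it is done.

Besides the shell and the picture viewer there is one more tool, called in YAML: its name, and indented under it one key for each argument. jog_arm: Moves the arm, as the interface text tells. Its arguments: {"type":"object","properties":{"targets":{"type":"array","items":{"type":"object","properties":{"rx":{"type":"number"},"ry":{"type":"number"},"rz":{"type":"number"},"tx":{"type":"number"},"ty":{"type":"number"},"tz":{"type":"number"},"fingers":{"type":"number"}}}},"grip_force":{"type":"number"}},"required":["targets"]}

```bash
mkdir -p pics; ls; python3 - <<'E'
from rig import sensors, imaging, manip
import cv2,json
print(sensors.get_obs()); print(manip.hold_point_z)
for n in("scene","top"):
    d=imaging.get_image(n); cv2.imwrite(f"pics/{n}0.png",d["image"][:,:,::-1]); print(n,d["fov_y"],d["cx"],d["cy"],d["R"],d["t"],[k for k in d])
E
```

```text
pics
{'time_s': 0.0, 'joints': array([ 1.05740465e+00,  3.51198489e-01,  1.65237856e+00, -1.13440711e-05,
        1.13909413e+00, -8.45960051e-02]), 'qd': array([-5.38469599e-05,  2.22718602e-04, -4.40374566e-04, -2.19956087e-03,
        2.00526947e-03,  3.64926428e-04]), 'joint_torque': array([-3.29296228e-03, -4.97317994e+01, -2.85261118e+01,  6.97586965e-02,
        2.56676541e-02, -8.96869642e-05]), 'ee_pos': array([0.22849635, 0.4999376 , 0.21813941]), 'orientation': array([-0.69055214,  0.69128308, -0.15055057,  0.15033289]), 'wrist_force': array([-0.46763889,  0.65195908,  0.29735799]), 'moment': array([ 0.03052429, -0.04255562, -0.03001634]), 'grip_width': 0.9975837481228289}
0.0188
scene 50.52682526696172 282.25860690117486 203.17240949703753 [[-0.66046245  0.75080835 -0.00872801]
 [ 0.46389959  0.39888256 -0.79100561]
 [-0.59041216 -0.52647842 -0.61174664]] [ 0.32481792 -0.25389849  1.252574  ] ['image', 'fov_y', 'cx', 'cy', 'R', 't']
top 54.49205821121316 279.0535771992105 205.6670265348148 [[-1.52175358e-02 -9.99883766e-01  9.38235141e-04]
 [-9.91574407e-01  1.49703359e-02 -1.28670452e-01]
 [ 1.28641450e-01 -2.88837716e-03 -9.91686964e-01]] [0.06121829 0.53775704 0.80834827] ['image', 'fov_y', 'cx', 'cy', 'R', 't']
```

View pics/scene0.png

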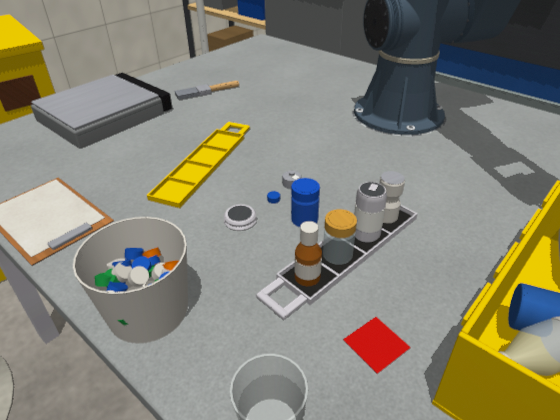

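View pics/top0.png

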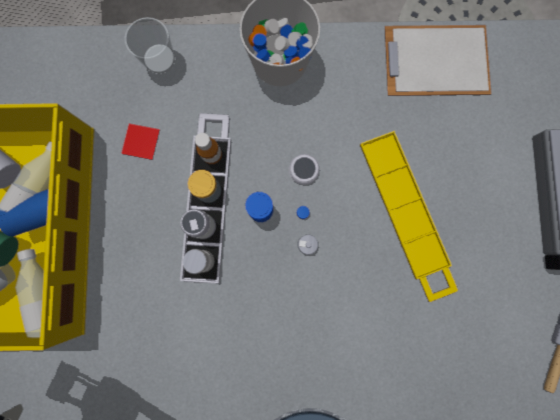

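```bash
cat > h.py <<'E'
import numpy as np, cv2
from rig import sensors, imaging
def get(n):
    d=imaging.get_image(n); d["f"]=210/np.tan(np.radians(d["fov_y"])/2); return d
def ray(d,uv,z):
    uv=np.atleast_2d(np.asarray(uv,float)); R=d["R"]; C=-R.T@d["t"]
    v=np.c_[(uv[:,0]-d["cx"])/d["f"],(uv[:,1]-d["cy"])/d["f"],np.ones(len(uv))]@R
    return C+v*((z-C[2])/v[:,2])[:,None]
def proj(d,X):
    c=np.atleast_2d(X)@d["R"].T+d["t"]; return np.c_[c[:,0]/c[:,2]*d["f"]+d["cx"],c[:,1]/c[:,2]*d["f"]+d["cy"]]
E
python3 - <<'E'
from h import *
from scipy.spatial.transform import Rotation as Ro
o=sensors.get_obs()["orientation"]; print(Ro.from_quat(o,scalar_first=True).as_matrix().round(3))
d=get("top"); s=get("scene"); im=d["image"]
hsv=cv2.cvtColor(im,cv2.COLOR_RGB2HSV)
m=cv2.inRange(hsv,(20,120,60),(35,255,255)); m[:,:300]=0
c=max(cv2.findContours(m,0,2)[0],key=cv2.contourArea); print("yellow",cv2.minAreaRect(c))
print("axis pts world", ray(d,cv2.boxPoints(cv2.minAreaRect(c)),.013).round(4))
ml=cv2.inRange(hsv,(12,120,60),(25,255,255)); ml[:,300:]=0; ml[:,:170]=0; ml[:168]=0;ml[205:]=0
c=max(cv2.findContours(ml,0,2)[0],key=cv2.contourArea); print("jar",cv2.fitEllipse(c))
mb=cv2.inRange(hsv,(105,120,40),(130,255,255)); mb[:,:220]=0;mb[:,290:]=0;mb[:180]=0;mb[240:]=0
print("blue",cv2.boundingRect(mb))
a=cv2.resize(im[110:290,165:255],None,fx=4,fy=4,interpolation=2)[:600]
a=cv2.resize(im[125:275,165:255],None,fx=4,fy=4,interpolation=2)
b=cv2.resize(s["image"][165:315,258:358+60],None,fx=2.7,fy=2.7,interpolation=2)
o=np.zeros((600,800,3),np.uint8); o[:,:360]=a; o[:405,362:362+432]=b
cv2.imwrite("pics/crop1.png",o[:,:,::-1])
y=cv2.resize(im[120:310,345:470],None,fx=3,fy=3,interpolation=2); cv2.imwrite("pics/yel.png",y[:,:,::-1])
E
```

```text
[[ 0.909 -0.001  0.416]
 [-0.416 -0.001  0.909]
 [-0.    -1.    -0.001]]
yellow ((409.9517517089844, 216.42343139648438), (173.5807647705078, 38.6131706237793), 67.2490234375)
axis pts world [[ 0.6737 -0.1211  0.013 ]
 [ 0.7059 -0.1999  0.013 ]
 [ 0.3621 -0.3211  0.013 ]
 [ 0.3331 -0.2456  0.013 ]]
jar ((201.74180603027344, 183.39007568359375), (26.807886123657227, 28.177724838256836), 2.069378614425659)
blue (246, 192, 27, 30)
```

View pics/crop1.png

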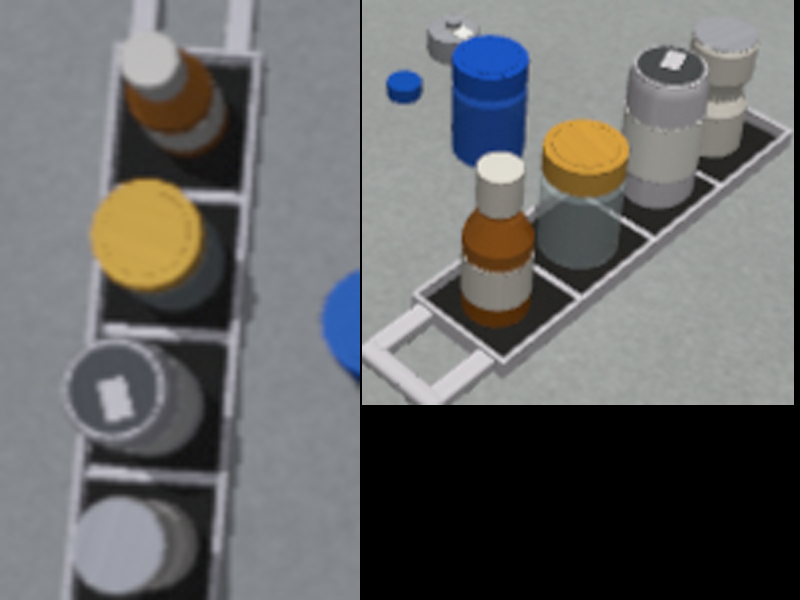

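View pics/yel.png

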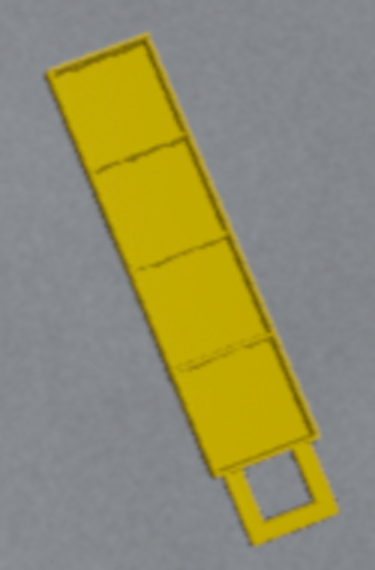

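```bash
python3 - <<'E'
from h import *
d=get("top"); s=get("scene")
P=dict(bottle=((203,140),(309.1,227.2),.119),jar=((201.75,183.6),(341.3,219.4),.089),can=((193.7,222),(372.4,189.4),.112),yog=((195.2,261.2),(392.4,177.6),.099))
Q=[]
for k,(a,b,z) in P.items(): 
    q=ray(d,a,z)[0,:2]; Q.append(q); print(k,q.round(4),ray(s,b,z)[0,:2].round(4))
Q=np.array(Q); v=Q[0]-Q[3]; print("spacing",np.linalg.norm(np.diff(Q,axis=0),axis=1),"yaw",np.degrees(np.arctan2(v[1],v[0])))
L=ray(d,[(360.3,144),(416.3,279)],.0)[:,:2]; Rr=ray(d,[(394.7,131.3),(451.3,265.7)],.014)[:,:2]
print("L",L,"R",Rr,np.linalg.norm(L[0]-L[1]),np.linalg.norm(Rr[0]-Rr[1]),np.linalg.norm(L-Rr,axis=1))
c=(L.mean(0)+Rr.mean(0))/2; a=(L[1]-L[0]+Rr[1]-Rr[0]); yaw=np.arctan2(a[1],a[0]); u=a/np.linalg.norm(a); print("tray",c,"yaw",yaw,np.degrees(yaw))
for x in(.114,.038,-.038,-.114): print("cell",x,(c+x*u).round(4))
n=np.array([-u[1],u[0]])
pts=np.array([[*(c+i*.155*u+j*.0395*n),.014] for i,j in((1,1),(1,-1),(-1,-1),(-1,1))])
pi=np.array([[*q,z] for q,(_,_,z) in zip(Q,P.values())])
hsv=cv2.cvtColor(s["image"],cv2.COLOR_RGB2HSV)
im=s["image"].copy(); cv2.polylines(im,[proj(s,pts).round().astype(int)],True,(255,0,0))
for p in proj(s,pi): cv2.circle(im,tuple(p.round().astype(int)),2,(255,0,255),-1)
cv2.imwrite("pics/chk.png",cv2.resize(im[110:310,140:430],None,fx=2.7,fy=2.7)[:,:,::-1])
b=ray(d,(259.5,206),.082); print("blue",b)
E
```

```text
bottle [0.6555 0.1957] [0.6567 0.2016]
jar [0.5772 0.203 ] [0.5781 0.2089]
can [0.5003 0.213 ] [0.4998 0.2173]
yog [0.4277 0.212 ] [0.4275 0.2167]
spacing [0.07872566 0.07753616 0.07259609] yaw -4.091025387579848
L [[ 0.67701142 -0.12756763]
 [ 0.38314681 -0.23350004]] R [[ 0.70026419 -0.20045187]
 [ 0.41002518 -0.30324954]] 0.3123749037195388 0.3079059024742294 [0.07650363 0.07474917]
tray [ 0.5426119  -0.21619227] yaw -2.798384031835562 -160.33559448098072
cell 0.114 [ 0.4353 -0.2546]
cell 0.038 [ 0.5068 -0.229 ]
cell -0.038 [ 0.5784 -0.2034]
cell -0.114 [ 0.65   -0.1778]
blue [[0.53240992 0.09133467 0.082     ]]
```

View pics/chk.png

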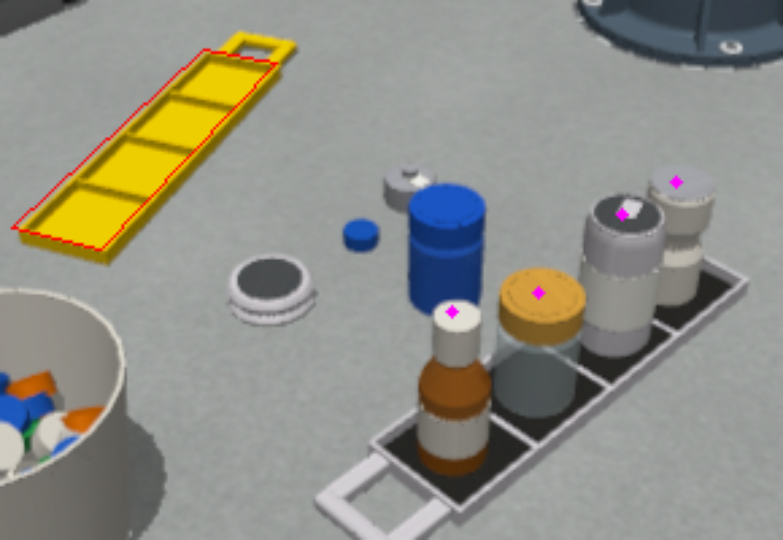

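jog_arm:
  targets:
    - {"ty": -5,"rz": 0.067}
    - {"ty": -5,"rz": 0.067}
    - {"ty": -5,"rz": 0.067}
    - {"ty": -5,"rz": 0.066}
    - {"ty": -5,"rz": 0.066}
  grip_force: 15

```text
$.targets[0]: bad value
```

jog_arm:
  targets:
    - {"tx": 4,"ty": -0.7}
    - {"tx": 4,"ty": -0.7}
    - {"tx": 4,"ty": -0.7}
    - {"tx": 4,"ty": -0.7}
    - {"tx": 4,"ty": -0.7}

```text
$.targets[0]: bad value
```

jog_arm:
  targets:
    - {"tx": 0}
    - {"tx": 0}

```text
$.targets[0]: bad value
```

Refused; probably every key is needed.

jog_arm:
  targets:
    - {"tx": 0,"ty": -5,"tz": 0,"rx": 0,"ry": 0,"rz": 0.067,"fingers": 0}
    - {"tx": 0,"ty": -5,"tz": 0,"rx": 0,"ry": 0,"rz": 0.067,"fingers": 0}
    - {"tx": 0,"ty": -5,"tz": 0,"rx": 0,"ry": 0,"rz": 0.067,"fingers": 0}
    - {"tx": 0,"ty": -5,"tz": 0,"rx": 0,"ry": 0,"rz": 0.066,"fingers": 0}
    - {"tx": 0,"ty": -5,"tz": 0,"rx": 0,"ry": 0,"rz": 0.066,"fingers": 0}
  grip_force: 15

```text
time_s: 0.8
ee_pos: [0.2281, 0.2485, 0.2185]
orientation: [0.706, -0.706, 0.033, -0.033]
wrist_force: [1.5, 0.3, -0.0]
grip_width: 1.005
```

jog_arm:
  targets:
    - {"tx": 4,"ty": -0.7,"tz": 0,"rx": 0,"ry": 0,"rz": 0,"fingers": 0}
    - {"tx": 4,"ty": -0.7,"tz": 0,"rx": 0,"ry": 0,"rz": 0,"fingers": 0}
    - {"tx": 4,"ty": -0.7,"tz": 0,"rx": 0,"ry": 0,"rz": 0,"fingers": 0}
    - {"tx": 4,"ty": -0.7,"tz": 0,"rx": 0,"ry": 0,"rz": 0,"fingers": 0}
    - {"tx": 4,"ty": -0.7,"tz": 0,"rx": 0,"ry": 0,"rz": 0,"fingers": 0}

```text
time_s: 1.3
ee_pos: [0.4303, 0.2146, 0.2186]
orientation: [0.706, -0.706, 0.034, -0.034]
wrist_force: [-1.1, 1.3, 0.8]
grip_width: 0.999
```

jog_arm:
  targets:
    - {"tx": 0,"ty": 0,"tz": -3,"rx": 0,"ry": 0,"rz": 0,"fingers": 0}
    - {"tx": 0,"ty": 0,"tz": -3,"rx": 0,"ry": 0,"rz": 0,"fingers": 0}
    - {"tx": 0,"ty": 0,"tz": -2,"rx": 0,"ry": 0,"rz": 0,"fingers": 0}
    - {"tx": 0,"ty": 0,"tz": 0,"rx": 0,"ry": 0,"rz": 0,"fingers": 0}

```text
time_s: 1.7
ee_pos: [0.4274, 0.2146, 0.1365]
orientation: [-0.706, 0.707, -0.035, 0.032]
wrist_force: [-1.1, 0.3, 0.5]
grip_width: 0.998
```

```bash
python3 - <<'E'
from h import *
from scipy.spatial.transform import Rotation as Ro
o=sensors.get_obs(); p=o["ee_pos"]; R=Ro.from_quat(o["orientation"],scalar_first=True).as_matrix(); print(p,R.round(3))
out=[]
for n in("top","scene"):
    d=get(n); im=d["image"].copy()
    pts=np.array([p+R@[0,0,s*.0465] for s in(-1,1)])
    q=proj(d,np.r_[pts,p[None]]); print(n,q)
    cx,cy=q[2].astype(int); 
    for a in q: im[int(round(a[1])),int(round(a[0]))]=(255,0,255)
    x0=min(max(cx-65,0),430);y0=min(max(cy-65,0),290);print(x0,y0)
    out.append(cv2.resize(im[y0:y0+130,x0:x0+130],(400,400),interpolation=0))
cv2.imwrite("pics/g1.png",np.hstack(out)[:,:,::-1])
E
```

```text
[0.42735344 0.21462109 0.13650377] [[ 0.995 -0.004  0.096]
 [-0.096 -0.002  0.995]
 [-0.004 -1.    -0.002]]
top [[215.42201292 263.66671475]
 [163.57913481 259.41970399]
 [189.48157387 261.54165288]]
124 196
scene [[373.70295912 150.34289529]
 [416.48910861 170.28480906]
 [394.37893374 159.97962371]]
329 94
```

View pics/g1.png

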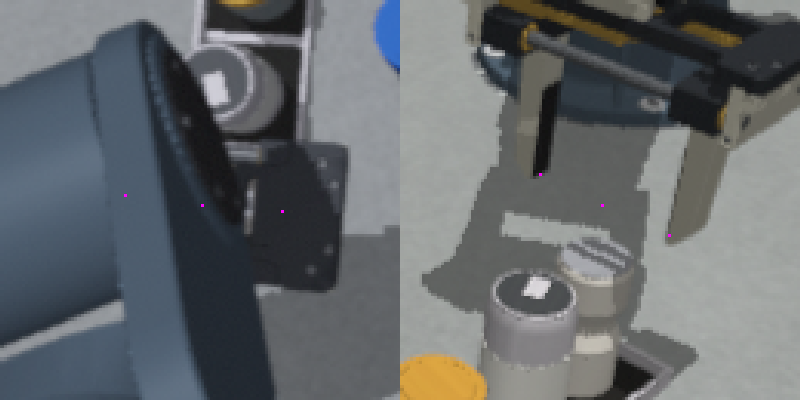

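jog_arm:
  targets:
    - {"tx": 0,"ty": 0.15,"tz": -3,"rx": 0,"ry": 0,"rz": 0,"fingers": 0}
    - {"tx": 0,"ty": 0,"tz": -2.5,"rx": 0,"ry": 0,"rz": 0,"fingers": 0}
    - {"tx": 0,"ty": 0,"tz": -1.7,"rx": 0,"ry": 0,"rz": 0,"fingers": 0}
    - {"tx": 0,"ty": 0,"tz": 0,"rx": 0,"ry": 0,"rz": 0,"fingers": 60}
    - {"tx": 0,"ty": 0,"tz": 0,"rx": 0,"ry": 0,"rz": 0,"fingers": 90}

```text
time_s: 2.3
ee_pos: [0.4294, 0.217, 0.068]
orientation: [0.707, -0.706, 0.033, -0.034]
wrist_force: [0.2, 0.4, 0.7]
grip_width: 0.876
```

jog_arm:
  targets:
    - {"tx": 0,"ty": 0,"tz": 0,"rx": 0,"ry": 0,"rz": 0,"fingers": 110}
    - {"tx": 0,"ty": 0,"tz": 0,"rx": 0,"ry": 0,"rz": 0,"fingers": 130}
    - {"tx": 0,"ty": 0,"tz": 0,"rx": 0,"ry": 0,"rz": 0,"fingers": 160}
    - {"tx": 0,"ty": 0,"tz": 0,"rx": 0,"ry": 0,"rz": 0,"fingers": 255}
    - {"tx": 0,"ty": 0,"tz": 0,"rx": 0,"ry": 0,"rz": 0,"fingers": 255}

```text
time_s: 2.8
ee_pos: [0.4287, 0.2167, 0.0668]
orientation: [0.706, -0.706, 0.034, -0.034]
wrist_force: [0.1, 0.0, 2.2]
grip_width: 0.491
```

jog_arm:
  targets:
    - {"tx": 0,"ty": 0,"tz": 1,"rx": 0,"ry": 0,"rz": 0,"fingers": 255}
    - {"tx": 0,"ty": 0,"tz": 3,"rx": 0,"ry": 0,"rz": 0,"fingers": 255}
    - {"tx": 0,"ty": 0,"tz": 4,"rx": 0,"ry": 0,"rz": 0,"fingers": 255}
    - {"tx": 0,"ty": 0,"tz": 4,"rx": 0,"ry": 0,"rz": 0,"fingers": 255}
    - {"tx": 0,"ty": 0,"tz": 3,"rx": 0,"ry": 0,"rz": 0,"fingers": 255}

```text
time_s: 3.3
ee_pos: [0.4288, 0.2168, 0.2197]
orientation: [0.707, -0.706, 0.033, -0.035]
wrist_force: [-0.1, 0.1, -1.5]
grip_width: 0.488
```

```bash
python3 - <<'E'
from h import *
s=get("scene"); im=s["image"]
cv2.imwrite("pics/ys.png",cv2.resize(im[115:215,140:260],None,fx=6,fy=6,interpolation=2)[:,:,::-1])
E
```

```text
(no output)
```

View pics/ys.png

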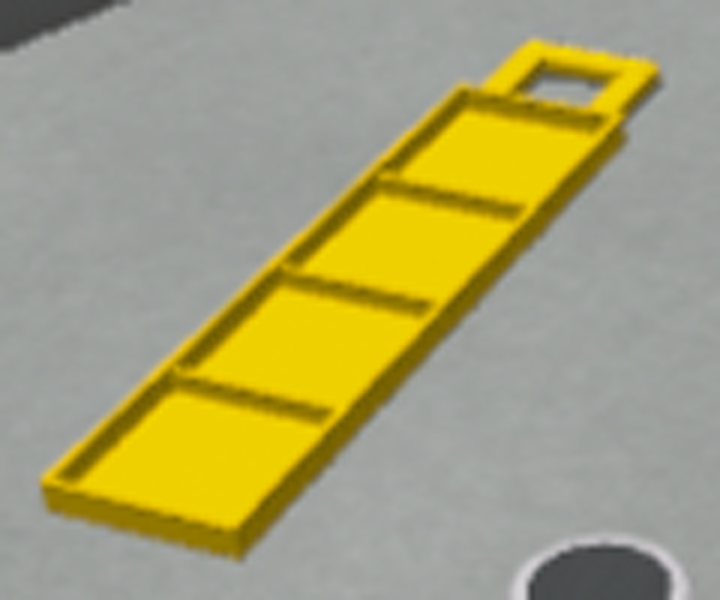

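```bash
python3 - <<'E'
from h import *
s=get("scene")
c=np.array([(462,84),(622,122),(240,533),(43,482)])/6+(140,115)
W=ray(s,c,.014)[:,:2]; print(W.round(4),np.linalg.norm(W-np.roll(W,-1,0),axis=1))
ctr=W.mean(0); a=W[0]+W[1]-W[2]-W[3]; u=a/np.linalg.norm(a); print(ctr,np.arctan2(a[1],a[0]))
for x in(.114,.038,-.038,-.114): print("cell",x,(ctr+x*u).round(4))
E
```

```text
[[ 0.4108 -0.2973]
 [ 0.3894 -0.2205]
 [ 0.6745 -0.1168]
 [ 0.7011 -0.1923]] [0.07974874 0.30342388 0.08001317 0.30880197]
[ 0.5439397  -0.20671796] -2.7935914586262833
cell 0.114 [ 0.4368 -0.2456]
cell 0.038 [ 0.5082 -0.2197]
cell -0.038 [ 0.5797 -0.1938]
cell -0.114 [ 0.6511 -0.1678]
```

jog_arm:
  targets:
    - {"tx": 1.2,"ty": -2,"tz": 0,"rx": 0,"ry": 0,"rz": 0.02,"fingers": 255}
    - {"tx": 2.2,"ty": -3.8,"tz": 0,"rx": 0,"ry": 0,"rz": 0.044,"fingers": 255}
    - {"tx": 2.2,"ty": -3.8,"tz": 0,"rx": 0,"ry": 0,"rz": 0.044,"fingers": 255}
    - {"tx": 2.2,"ty": -3.8,"tz": 0,"rx": 0,"ry": 0,"rz": 0.044,"fingers": 255}
    - {"tx": 2.2,"ty": -3.8,"tz": 0,"rx": 0,"ry": 0,"rz": 0.044,"fingers": 255}

```text
time_s: 3.9
ee_pos: [0.5289, 0.043, 0.2161]
orientation: [0.706, -0.706, -0.036, 0.036]
wrist_force: [0.3, 0.8, -0.2]
grip_width: 0.49
```

jog_arm:
  targets:
    - {"tx": 2.2,"ty": -3.8,"tz": 0,"rx": 0,"ry": 0,"rz": 0.044,"fingers": 255}
    - {"tx": 2.2,"ty": -3.8,"tz": 0,"rx": 0,"ry": 0,"rz": 0.044,"fingers": 255}
    - {"tx": 2.2,"ty": -3.8,"tz": 0,"rx": 0,"ry": 0,"rz": 0.044,"fingers": 255}
    - {"tx": 2.2,"ty": -3.8,"tz": 0,"rx": 0,"ry": 0,"rz": 0.044,"fingers": 255}
    - {"tx": 2.2,"ty": -3.8,"tz": 0,"rx": 0,"ry": 0,"rz": 0.044,"fingers": 255}

```text
time_s: 4.4
ee_pos: [0.6388, -0.1469, 0.2158]
orientation: [0.698, -0.698, -0.113, 0.114]
wrist_force: [0.1, 0.2, -0.2]
grip_width: 0.487
```

jog_arm:
  targets:
    - {"tx": 1.2,"ty": -2.5,"tz": -2,"rx": 0,"ry": 0,"rz": 0.024,"fingers": 255}
    - {"tx": 0,"ty": 0,"tz": -4,"rx": 0,"ry": 0,"rz": 0,"fingers": 255}
    - {"tx": 0,"ty": 0,"tz": -3,"rx": 0,"ry": 0,"rz": 0,"fingers": 255}
    - {"tx": 0,"ty": 0,"tz": -1,"rx": 0,"ry": 0,"rz": 0,"fingers": 255}
    - {"tx": 0,"ty": 0,"tz": 0,"rx": 0,"ry": 0,"rz": 0,"fingers": 255}

```text
time_s: 4.9
ee_pos: [0.6499, -0.1699, 0.1152]
orientation: [0.697, -0.696, -0.12, 0.122]
wrist_force: [0.3, 0.4, 0.0]
grip_width: 0.486
```

```bash
python3 - <<'E'
from h import *
o=sensors.get_obs(); p=o["ee_pos"]; print(p,o["orientation"])
out=[]
for n,sz in(("scene",130),("top",130)):
    d=get(n); im=d["image"]; q=proj(d,p)[0]; print(n,q)
    x0=int(np.clip(q[0]-sz/2,0,560-sz));y0=int(np.clip(q[1]-sz/2,0,420-sz));print(x0,y0)
    out.append(cv2.resize(im[y0:y0+sz,x0:x0+sz],(400,400),interpolation=2))
cv2.imwrite("pics/p1.png",np.hstack(out)[:,:,::-1])
E
```

```text
[ 0.64986532 -0.16992134  0.11523981] [ 0.69715098 -0.69614874 -0.12021451  0.1220898 ]
scene [165.48896628 147.35812613]
100 82
top [395.05080045 140.67983008]
330 75
```

View pics/p1.png

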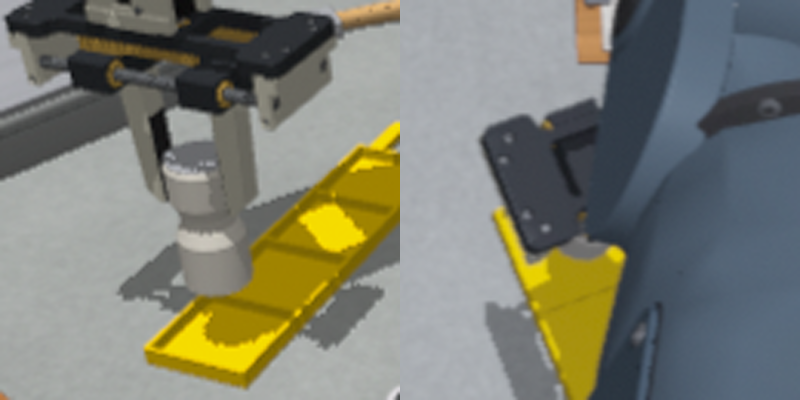

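jog_arm:
  targets:
    - {"tx": 0,"ty": 0,"tz": -2,"rx": 0,"ry": 0,"rz": 0,"fingers": 255}
    - {"tx": 0,"ty": 0,"tz": -1.5,"rx": 0,"ry": 0,"rz": 0,"fingers": 255}
    - {"tx": 0,"ty": 0,"tz": -1,"rx": 0,"ry": 0,"rz": 0,"fingers": 255}
    - {"tx": 0,"ty": 0,"tz": -0.6,"rx": 0,"ry": 0,"rz": 0,"fingers": 255}
    - {"tx": 0,"ty": 0,"tz": 0,"rx": 0,"ry": 0,"rz": 0,"fingers": 255}

```text
time_s: 5.5
ee_pos: [0.6504, -0.1702, 0.0652]
orientation: [0.697, -0.697, -0.121, 0.121]
wrist_force: [-0.5, 0.5, -0.6]
grip_width: 0.485
```

```bash
python3 - <<'E'
from h import *
o=sensors.get_obs(); p=o["ee_pos"]; print(p,o["wrist_force"])
d=get("scene"); im=d["image"].copy()
t=np.linspace(0,6.28,40); ring=np.c_[p[0]+.023*np.cos(t),p[1]+.023*np.sin(t),0*t+.004]
for a in proj(d,ring): im[int(round(a[1])),int(round(a[0]))]=(255,0,255)
cv2.imwrite("pics/p2.png",cv2.resize(im[115:215,120:240],None,fx=5,fy=5,interpolation=0)[:,:,::-1])
E
```

```text
[ 0.65044569 -0.17020683  0.06515672] [-0.53393425  0.52810919 -0.57085347]
```

View pics/p2.png

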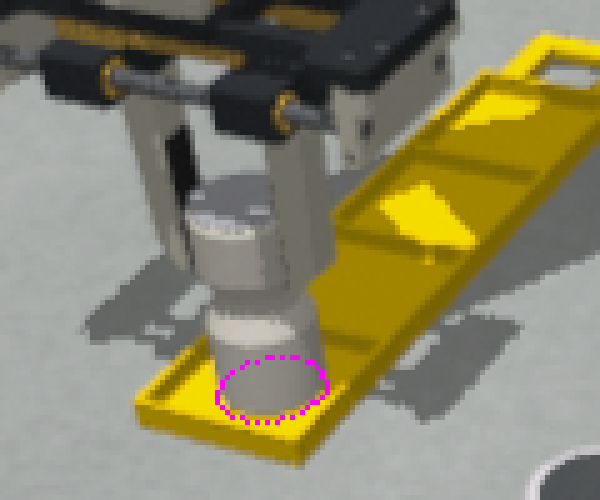

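jog_arm:
  targets:
    - {"tx": 0,"ty": 0.2,"tz": -0.1,"rx": 0,"ry": 0,"rz": 0,"fingers": 255}
    - {"tx": 0,"ty": 0,"tz": 0,"rx": 0,"ry": 0,"rz": 0,"fingers": 255}
    - {"tx": 0,"ty": 0,"tz": 0,"rx": 0,"ry": 0,"rz": 0,"fingers": 110}
    - {"tx": 0,"ty": 0,"tz": 0,"rx": 0,"ry": 0,"rz": 0,"fingers": 60}
    - {"tx": 0,"ty": 0,"tz": 0,"rx": 0,"ry": 0,"rz": 0,"fingers": 0}

```text
time_s: 6.05
ee_pos: [0.6507, -0.1683, 0.0648]
orientation: [-0.697, 0.697, 0.121, -0.121]
wrist_force: [0.3, 0.3, 0.5]
grip_width: 0.691
```

jog_arm:
  targets:
    - {"tx": 0,"ty": 0,"tz": 0,"rx": 0,"ry": 0,"rz": 0,"fingers": 0}
    - {"tx": 0,"ty": 0,"tz": 3,"rx": 0,"ry": 0,"rz": 0,"fingers": 0}
    - {"tx": 0,"ty": 0,"tz": 4,"rx": 0,"ry": 0,"rz": 0,"fingers": 0}
    - {"tx": 0,"ty": 0,"tz": 4,"rx": 0,"ry": 0,"rz": 0,"fingers": 0}
    - {"tx": 0,"ty": 0,"tz": 4,"rx": 0,"ry": 0,"rz": 0,"fingers": 0}

```text
time_s: 6.55
ee_pos: [0.6504, -0.1682, 0.2163]
orientation: [0.697, -0.697, -0.121, 0.121]
wrist_force: [0.9, -0.9, -0.2]
grip_width: 0.996
```

jog_arm:
  targets:
    - {"tx": -1.5,"ty": 3.85,"tz": 0,"rx": 0,"ry": 0,"rz": -0.044,"fingers": 0}
    - {"tx": -1.5,"ty": 3.85,"tz": 0,"rx": 0,"ry": 0,"rz": -0.044,"fingers": 0}
    - {"tx": -1.5,"ty": 3.85,"tz": 0,"rx": 0,"ry": 0,"rz": -0.044,"fingers": 0}
    - {"tx": -1.5,"ty": 3.85,"tz": 0,"rx": 0,"ry": 0,"rz": -0.044,"fingers": 0}
    - {"tx": -1.5,"ty": 3.85,"tz": 0,"rx": 0,"ry": 0,"rz": -0.044,"fingers": 0}

```text
time_s: 7.05
ee_pos: [0.5748, 0.0256, 0.2148]
orientation: [-0.706, 0.706, 0.043, -0.043]
wrist_force: [1.3, -0.1, 0.4]
grip_width: 0.999
```

```bash
python3 - <<'E'
from h import *
d=get("scene"); im=d["image"]
cv2.imwrite("pics/p3.png",cv2.resize(im[115:215,130:250],None,fx=5,fy=5,interpolation=2)[:,:,::-1])
E
```

jog_arm:
  targets:
    - {"tx": -1.5,"ty": 3.85,"tz": 0,"rx": 0,"ry": 0,"rz": -0.044,"fingers": 0}
    - {"tx": -1.5,"ty": 3.85,"tz": 0,"rx": 0,"ry": 0,"rz": -0.044,"fingers": 0}
    - {"tx": -1.5,"ty": 3.85,"tz": 0,"rx": 0,"ry": 0,"rz": -0.044,"fingers": 0}
    - {"tx": -1.5,"ty": 3.85,"tz": 0,"rx": 0,"ry": 0,"rz": -0.044,"fingers": 0}
    - {"tx": -1.5,"ty": 3.85,"tz": 0,"rx": 0,"ry": 0,"rz": -0.044,"fingers": 0}

```text
time_s: 7.6
ee_pos: [0.4999, 0.2181, 0.2148]
orientation: [0.706, -0.706, 0.034, -0.035]
wrist_force: [0.4, 0.8, -0.1]
grip_width: 1.002
```

jog_arm:
  targets:
    - {"tx": 0,"ty": 0,"tz": 0,"rx": 0,"ry": 0,"rz": 0,"fingers": 0}
    - {"tx": 0,"ty": 0,"tz": -4,"rx": 0,"ry": 0,"rz": 0,"fingers": 0}
    - {"tx": 0,"ty": 0,"tz": -3,"rx": 0,"ry": 0,"rz": 0,"fingers": 0}
    - {"tx": 0,"ty": 0,"tz": 0,"rx": 0,"ry": 0,"rz": 0,"fingers": 0}

```text
time_s: 8.0
ee_pos: [0.499, 0.2156, 0.1415]
orientation: [-0.705, 0.707, -0.036, 0.032]
wrist_force: [-0.2, -0.7, 0.3]
grip_width: 0.997
```

View pics/p3.png

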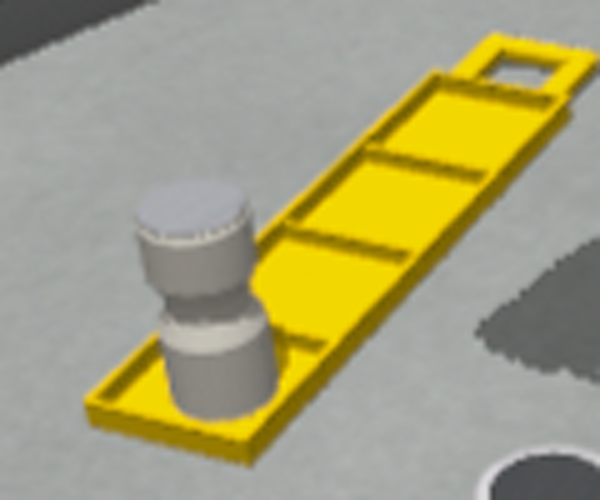

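jog_arm:
  targets:
    - {"tx": 0.1,"ty": 0.1,"tz": -3,"rx": 0,"ry": 0,"rz": 0,"fingers": 0}
    - {"tx": 0,"ty": 0,"tz": -2.7,"rx": 0,"ry": 0,"rz": 0,"fingers": 0}
    - {"tx": 0,"ty": 0,"tz": -1.6,"rx": 0,"ry": 0,"rz": 0,"fingers": 0}
    - {"tx": 0,"ty": 0,"tz": 0,"rx": 0,"ry": 0,"rz": 0,"fingers": 50}
    - {"tx": 0,"ty": 0,"tz": 0,"rx": 0,"ry": 0,"rz": 0,"fingers": 75}

```text
time_s: 8.5
ee_pos: [0.5026, 0.2177, 0.0731]
orientation: [0.706, -0.706, 0.033, -0.034]
wrist_force: [-0.2, 0.3, 0.5]
grip_width: 0.879
```

jog_arm:
  targets:
    - {"tx": 0,"ty": 0,"tz": 0,"rx": 0,"ry": 0,"rz": 0,"fingers": 95}
    - {"tx": 0,"ty": 0,"tz": 0,"rx": 0,"ry": 0,"rz": 0,"fingers": 115}
    - {"tx": 0,"ty": 0,"tz": 0,"rx": 0,"ry": 0,"rz": 0,"fingers": 150}
    - {"tx": 0,"ty": 0,"tz": 0,"rx": 0,"ry": 0,"rz": 0,"fingers": 255}
    - {"tx": 0,"ty": 0,"tz": 0,"rx": 0,"ry": 0,"rz": 0,"fingers": 255}

```text
time_s: 9.0
ee_pos: [0.502, 0.2178, 0.0721]
orientation: [0.706, -0.706, 0.034, -0.034]
wrist_force: [0.2, -0.4, 3.9]
grip_width: 0.574
```

```bash
python3 - <<'E'
from h import *
d=get("scene")
print(ray(d,np.array([(194,211)])/5+(130,115),.096), ray(d,np.array([(223,394)])/5+(130,115),.004), sensors.get_obs()["ee_pos"])
print(proj(d,[0.6511,-.1678,.004])*5-np.array([650,575]))
E
```

```text
[[ 0.651362   -0.16237787  0.096     ]] [[ 0.65278107 -0.16497148  0.004     ]] [0.50199211 0.21781294 0.07206425]
[[222.0368466  389.67198827]]
```

jog_arm:
  targets:
    - {"tx": 0,"ty": 0,"tz": 1,"rx": 0,"ry": 0,"rz": 0,"fingers": 255}
    - {"tx": 0,"ty": 0,"tz": 3,"rx": 0,"ry": 0,"rz": 0,"fingers": 255}
    - {"tx": 0,"ty": 0,"tz": 4,"rx": 0,"ry": 0,"rz": 0,"fingers": 255}
    - {"tx": 0,"ty": 0,"tz": 4,"rx": 0,"ry": 0,"rz": 0,"fingers": 255}
    - {"tx": 0,"ty": 0,"tz": 3,"rx": 0,"ry": 0,"rz": 0,"fingers": 255}

```text
time_s: 9.55
ee_pos: [0.5017, 0.2178, 0.2247]
orientation: [0.707, -0.706, 0.033, -0.034]
wrist_force: [0.8, 0.2, -0.2]
grip_width: 0.573
```

jog_arm:
  targets:
    - {"tx": 0.4,"ty": -2,"tz": 0,"rx": 0,"ry": 0,"rz": 0.02,"fingers": 255}
    - {"tx": 0.7,"ty": -3.8,"tz": 0,"rx": 0,"ry": 0,"rz": 0.04,"fingers": 255}
    - {"tx": 0.7,"ty": -4,"tz": 0,"rx": 0,"ry": 0,"rz": 0.042,"fingers": 255}
    - {"tx": 0.7,"ty": -4,"tz": 0,"rx": 0,"ry": 0,"rz": 0.042,"fingers": 255}
    - {"tx": 0.7,"ty": -4,"tz": 0,"rx": 0,"ry": 0,"rz": 0.042,"fingers": 255}

```text
time_s: 10.05
ee_pos: [0.5335, 0.0382, 0.2222]
orientation: [0.706, -0.706, -0.033, 0.033]
wrist_force: [-0.3, -0.4, -1.0]
grip_width: 0.576
```

jog_arm:
  targets:
    - {"tx": 0.7,"ty": -4,"tz": 0,"rx": 0,"ry": 0,"rz": 0.042,"fingers": 255}
    - {"tx": 0.7,"ty": -4,"tz": 0,"rx": 0,"ry": 0,"rz": 0.042,"fingers": 255}
    - {"tx": 0.7,"ty": -4,"tz": 0,"rx": 0,"ry": 0,"rz": 0.042,"fingers": 255}
    - {"tx": 0.7,"ty": -4,"tz": 0,"rx": 0,"ry": 0,"rz": 0.042,"fingers": 255}
    - {"tx": 0.7,"ty": -4,"tz": 0,"rx": 0,"ry": 0,"rz": 0.042,"fingers": 255}

```text
time_s: 10.55
ee_pos: [0.5685, -0.1619, 0.2222]
orientation: [0.699, -0.699, -0.106, 0.106]
wrist_force: [0.5, -0.4, -0.5]
grip_width: 0.571
```

jog_arm:
  targets:
    - {"tx": 1,"ty": -3.5,"tz": 0,"rx": 0,"ry": 0,"rz": 0.044,"fingers": 255}
    - {"tx": 0,"ty": 0,"tz": -4,"rx": 0,"ry": 0,"rz": 0,"fingers": 255}
    - {"tx": 0,"ty": 0,"tz": -4,"rx": 0,"ry": 0,"rz": 0,"fingers": 255}
    - {"tx": 0,"ty": 0,"tz": -3,"rx": 0,"ry": 0,"rz": 0,"fingers": 255}
    - {"tx": 0,"ty": 0,"tz": 0,"rx": 0,"ry": 0,"rz": 0,"fingers": 255}

```text
time_s: 11.05
ee_pos: [0.5764, -0.1944, 0.1082]
orientation: [0.698, -0.695, -0.119, 0.123]
wrist_force: [0.0, -0.0, 0.1]
grip_width: 0.569
```

jog_arm:
  targets:
    - {"tx": 0.2,"ty": 0,"tz": -1.5,"rx": 0,"ry": 0,"rz": 0,"fingers": 255}
    - {"tx": 0,"ty": 0,"tz": -1.2,"rx": 0,"ry": 0,"rz": 0,"fingers": 255}
    - {"tx": 0,"ty": 0,"tz": -0.8,"rx": 0,"ry": 0,"rz": 0,"fingers": 255}
    - {"tx": 0,"ty": 0,"tz": -0.4,"rx": 0,"ry": 0,"rz": 0,"fingers": 255}
    - {"tx": 0,"ty": 0,"tz": 0,"rx": 0,"ry": 0,"rz": 0,"fingers": 255}

```text
time_s: 11.55
ee_pos: [0.5806, -0.1952, 0.0725]
orientation: [0.697, -0.697, -0.121, 0.121]
wrist_force: [0.6, -0.2, -0.5]
grip_width: 0.574
```

jog_arm:
  targets:
    - {"tx": 0,"ty": 0,"tz": -0.3,"rx": 0,"ry": 0,"rz": 0,"fingers": 255}
    - {"tx": 0,"ty": 0,"tz": 0,"rx": 0,"ry": 0,"rz": 0,"fingers": 255}
    - {"tx": 0,"ty": 0,"tz": 0,"rx": 0,"ry": 0,"rz": 0,"fingers": 90}
    - {"tx": 0,"ty": 0,"tz": 0,"rx": 0,"ry": 0,"rz": 0,"fingers": 50}
    - {"tx": 0,"ty": 0,"tz": 0,"rx": 0,"ry": 0,"rz": 0,"fingers": 0}

```text
time_s: 12.05
ee_pos: [0.5807, -0.1953, 0.0698]
orientation: [-0.697, 0.697, 0.121, -0.121]
wrist_force: [-0.1, -0.9, -0.2]
grip_width: 0.772
```

jog_arm:
  targets:
    - {"tx": 0,"ty": 0,"tz": 0,"rx": 0,"ry": 0,"rz": 0,"fingers": 0}
    - {"tx": 0,"ty": 0,"tz": 2,"rx": 0,"ry": 0,"rz": 0,"fingers": 0}
    - {"tx": 0,"ty": 0,"tz": 4,"rx": 0,"ry": 0,"rz": 0,"fingers": 0}
    - {"tx": 0,"ty": 0,"tz": 4,"rx": 0,"ry": 0,"rz": 0,"fingers": 0}
    - {"tx": 0,"ty": 0,"tz": 4,"rx": 0,"ry": 0,"rz": 0,"fingers": 0}

```text
time_s: 12.55
ee_pos: [0.5804, -0.1952, 0.2113]
orientation: [0.697, -0.697, -0.121, 0.121]
wrist_force: [0.3, -0.2, 0.3]
grip_width: 0.997
```

jog_arm:
  targets:
    - {"tx": 0,"ty": 4.03,"tz": 0,"rx": 0,"ry": 0,"rz": -0.044,"fingers": 0}
    - {"tx": 0,"ty": 4.03,"tz": 0,"rx": 0,"ry": 0,"rz": -0.044,"fingers": 0}
    - {"tx": 0,"ty": 4.03,"tz": 0,"rx": 0,"ry": 0,"rz": -0.044,"fingers": 0}
    - {"tx": 0,"ty": 4.03,"tz": 0,"rx": 0,"ry": 0,"rz": -0.044,"fingers": 0}
    - {"tx": 0,"ty": 4.03,"tz": 0,"rx": 0,"ry": 0,"rz": -0.044,"fingers": 0}

```text
time_s: 13.05
ee_pos: [0.5804, 0.0078, 0.2098]
orientation: [-0.706, 0.706, 0.043, -0.043]
wrist_force: [0.9, -0.2, 0.4]
grip_width: 1.001
```

jog_arm:
  targets:
    - {"tx": 0,"ty": 4.03,"tz": 0,"rx": 0,"ry": 0,"rz": -0.044,"fingers": 0}
    - {"tx": 0,"ty": 4.03,"tz": 0,"rx": 0,"ry": 0,"rz": -0.044,"fingers": 0}
    - {"tx": 0,"ty": 4.03,"tz": 0,"rx": 0,"ry": 0,"rz": -0.044,"fingers": 0}
    - {"tx": 0,"ty": 4.03,"tz": 0,"rx": 0,"ry": 0,"rz": -0.044,"fingers": 0}
    - {"tx": 0,"ty": 4.03,"tz": 0,"rx": 0,"ry": 0,"rz": -0.044,"fingers": 0}

```text
time_s: 13.55
ee_pos: [0.5804, 0.2094, 0.2098]
orientation: [0.706, -0.706, 0.034, -0.035]
wrist_force: [0.7, 1.1, -0.2]
grip_width: 1.0
```

jog_arm:
  targets:
    - {"tx": 0,"ty": 0,"tz": 0,"rx": 0,"ry": 0,"rz": 0,"fingers": 0}
    - {"tx": 0,"ty": 0,"tz": -3,"rx": 0,"ry": 0,"rz": 0,"fingers": 0}
    - {"tx": 0,"ty": 0,"tz": -4,"rx": 0,"ry": 0,"rz": 0,"fingers": 0}
    - {"tx": 0,"ty": 0,"tz": -2,"rx": 0,"ry": 0,"rz": 0,"fingers": 0}
    - {"tx": 0,"ty": 0,"tz": 0,"rx": 0,"ry": 0,"rz": 0,"fingers": 0}

```text
time_s: 14.05
ee_pos: [0.5791, 0.2066, 0.1169]
orientation: [-0.706, 0.707, -0.036, 0.032]
wrist_force: [0.7, 0.5, 0.2]
grip_width: 1.003
```

```bash
python3 - <<'E'
from h import *
d=get("scene"); t=get("top")
o=np.zeros((600,800,3),np.uint8)
o[:,:400]=cv2.resize(d["image"][95:215,140:220],(400,600),interpolation=2)
o[:,400:]=cv2.resize(t["image"][120:270,350:450],(400,600),interpolation=2)
cv2.imwrite("pics/p4.png",o[:,:,::-1])
cv2.imwrite("pics/full.png",np.hstack([d["image"]])[:,:,::-1])
E
```

```text
(no output)
```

View pics/p4.png

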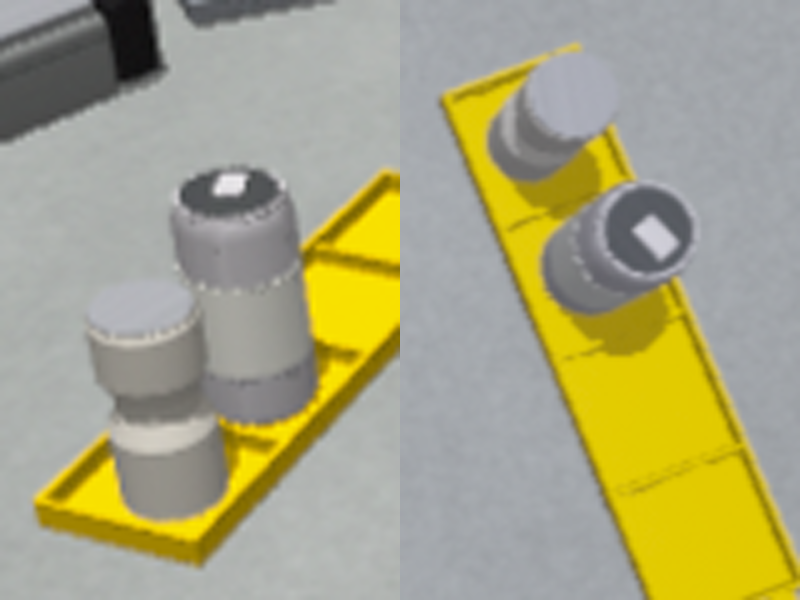

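jog_arm:
  targets:
    - {"tx": 0,"ty": 0.1,"tz": -2.5,"rx": 0,"ry": 0,"rz": 0,"fingers": 0}
    - {"tx": 0,"ty": 0,"tz": -2.2,"rx": 0,"ry": 0,"rz": 0,"fingers": 0}
    - {"tx": 0,"ty": 0,"tz": -1.2,"rx": 0,"ry": 0,"rz": 0,"fingers": 0}
    - {"tx": 0,"ty": 0,"tz": 0,"rx": 0,"ry": 0,"rz": 0,"fingers": 50}
    - {"tx": 0,"ty": 0,"tz": 0,"rx": 0,"ry": 0,"rz": 0,"fingers": 75}

```text
time_s: 14.65
ee_pos: [0.5814, 0.2088, 0.062]
orientation: [0.706, -0.706, 0.033, -0.034]
wrist_force: [0.0, 0.6, -0.1]
grip_width: 0.877
```

jog_arm:
  targets:
    - {"tx": 0,"ty": 0,"tz": 0,"rx": 0,"ry": 0,"rz": 0,"fingers": 95}
    - {"tx": 0,"ty": 0,"tz": 0,"rx": 0,"ry": 0,"rz": 0,"fingers": 115}
    - {"tx": 0,"ty": 0,"tz": 0,"rx": 0,"ry": 0,"rz": 0,"fingers": 150}
    - {"tx": 0,"ty": 0,"tz": 0,"rx": 0,"ry": 0,"rz": 0,"fingers": 255}
    - {"tx": 0,"ty": 0,"tz": 0,"rx": 0,"ry": 0,"rz": 0,"fingers": 255}
  grip_force: 25

```text
time_s: 15.15
ee_pos: [0.581, 0.2087, 0.0611]
orientation: [0.706, -0.706, 0.034, -0.034]
wrist_force: [-0.9, -1.8, 4.5]
grip_width: 0.578
```

jog_arm:
  targets:
    - {"tx": 0,"ty": 0,"tz": 1,"rx": 0,"ry": 0,"rz": 0,"fingers": 255}
    - {"tx": 0,"ty": 0,"tz": 3,"rx": 0,"ry": 0,"rz": 0,"fingers": 255}
    - {"tx": 0,"ty": 0,"tz": 4,"rx": 0,"ry": 0,"rz": 0,"fingers": 255}
    - {"tx": 0,"ty": 0,"tz": 4,"rx": 0,"ry": 0,"rz": 0,"fingers": 255}
    - {"tx": 0,"ty": 0,"tz": 4,"rx": 0,"ry": 0,"rz": 0,"fingers": 255}

```text
time_s: 15.65
ee_pos: [0.5802, 0.2087, 0.2227]
orientation: [0.706, -0.706, 0.034, -0.034]
wrist_force: [0.5, 0.6, -1.9]
grip_width: 0.578
```

jog_arm:
  targets:
    - {"tx": -0.4,"ty": -2.1,"tz": 0,"rx": 0,"ry": 0,"rz": 0.02,"fingers": 255}
    - {"tx": -0.7,"ty": -4,"tz": 0,"rx": 0,"ry": 0,"rz": 0.04,"fingers": 255}
    - {"tx": -0.7,"ty": -4,"tz": 0,"rx": 0,"ry": 0,"rz": 0.042,"fingers": 255}
    - {"tx": -0.7,"ty": -4,"tz": 0,"rx": 0,"ry": 0,"rz": 0.042,"fingers": 255}
    - {"tx": -0.7,"ty": -4,"tz": 0,"rx": 0,"ry": 0,"rz": 0.042,"fingers": 255}

```text
time_s: 16.15
ee_pos: [0.5479, 0.0264, 0.2211]
orientation: [0.706, -0.706, -0.033, 0.033]
wrist_force: [1.0, -0.3, -1.3]
grip_width: 0.582
```

jog_arm:
  targets:
    - {"tx": -0.7,"ty": -4,"tz": 0,"rx": 0,"ry": 0,"rz": 0.042,"fingers": 255}
    - {"tx": -0.7,"ty": -4,"tz": 0,"rx": 0,"ry": 0,"rz": 0.042,"fingers": 255}
    - {"tx": -0.7,"ty": -4,"tz": 0,"rx": 0,"ry": 0,"rz": 0.042,"fingers": 255}
    - {"tx": -0.7,"ty": -4,"tz": 0,"rx": 0,"ry": 0,"rz": 0.042,"fingers": 255}
    - {"tx": -0.6,"ty": -4,"tz": 0,"rx": 0,"ry": 0,"rz": 0.042,"fingers": 255}

```text
time_s: 16.65
ee_pos: [0.514, -0.1737, 0.2212]
orientation: [0.699, -0.699, -0.106, 0.106]
wrist_force: [1.6, -0.0, -1.3]
grip_width: 0.58
```

jog_arm:
  targets:
    - {"tx": -0.5,"ty": -4,"tz": 0,"rx": 0,"ry": 0,"rz": 0.044,"fingers": 255}
    - {"tx": 0,"ty": -1,"tz": -3,"rx": 0,"ry": 0,"rz": 0,"fingers": 255}
    - {"tx": 0,"ty": 0,"tz": -4,"rx": 0,"ry": 0,"rz": 0,"fingers": 255}
    - {"tx": 0,"ty": 0,"tz": -3,"rx": 0,"ry": 0,"rz": 0,"fingers": 255}
    - {"tx": 0,"ty": 0,"tz": 0,"rx": 0,"ry": 0,"rz": 0,"fingers": 255}

```text
time_s: 17.15
ee_pos: [0.5076, -0.2213, 0.1176]
orientation: [0.698, -0.695, -0.119, 0.123]
wrist_force: [-1.2, 0.1, -1.7]
grip_width: 0.579
```

jog_arm:
  targets:
    - {"tx": 0,"ty": 0,"tz": 0,"rx": 0,"ry": 0,"rz": 0,"fingers": 255}

```text
time_s: 17.25
ee_pos: [0.51, -0.2223, 0.1216]
orientation: [-0.697, 0.697, 0.121, -0.121]
wrist_force: [0.5, -0.5, 0.1]
grip_width: 0.579
```

jog_arm:
  targets:
    - {"tx": 0,"ty": 0,"tz": -2.2,"rx": 0,"ry": 0,"rz": 0,"fingers": 255}
    - {"tx": 0,"ty": 0,"tz": -2,"rx": 0,"ry": 0,"rz": 0,"fingers": 255}
    - {"tx": 0,"ty": 0,"tz": -1.3,"rx": 0,"ry": 0,"rz": 0,"fingers": 255}
    - {"tx": 0,"ty": 0,"tz": -0.6,"rx": 0,"ry": 0,"rz": 0,"fingers": 255}
    - {"tx": 0,"ty": 0,"tz": 0,"rx": 0,"ry": 0,"rz": 0,"fingers": 255}

```text
time_s: 17.75
ee_pos: [0.5099, -0.2224, 0.0601]
orientation: [-0.697, 0.697, 0.121, -0.121]
wrist_force: [-0.0, 0.1, -0.2]
grip_width: 0.583
```

jog_arm:
  targets:
    - {"tx": 0,"ty": 0,"tz": 0,"rx": 0,"ry": 0,"rz": 0,"fingers": 255}

```text
time_s: 17.85
ee_pos: [0.5102, -0.2226, 0.0606]
orientation: [-0.696, 0.697, 0.122, -0.121]
wrist_force: [0.9, -0.2, -0.6]
grip_width: 0.584
```

jog_arm:
  targets:
    - {"tx": 0,"ty": 0,"tz": -0.2,"rx": 0,"ry": 0,"rz": 0,"fingers": 255}
    - {"tx": 0,"ty": 0,"tz": 0,"rx": 0,"ry": 0,"rz": 0,"fingers": 255}
    - {"tx": 0,"ty": 0,"tz": 0,"rx": 0,"ry": 0,"rz": 0,"fingers": 90}
    - {"tx": 0,"ty": 0,"tz": 0,"rx": 0,"ry": 0,"rz": 0,"fingers": 50}
    - {"tx": 0,"ty": 0,"tz": 0,"rx": 0,"ry": 0,"rz": 0,"fingers": 0}

```text
time_s: 18.35
ee_pos: [0.5097, -0.2223, 0.0578]
orientation: [-0.697, 0.697, 0.121, -0.121]
wrist_force: [0.3, 0.3, 0.7]
grip_width: 0.77
```

jog_arm:
  targets:
    - {"tx": 0,"ty": 0,"tz": 0,"rx": 0,"ry": 0,"rz": 0,"fingers": 0}
    - {"tx": 0,"ty": 0,"tz": 3,"rx": 0,"ry": 0,"rz": 0,"fingers": 0}
    - {"tx": 0,"ty": 0,"tz": 4,"rx": 0,"ry": 0,"rz": 0,"fingers": 0}
    - {"tx": 0,"ty": 0,"tz": 4,"rx": 0,"ry": 0,"rz": 0,"fingers": 0}
    - {"tx": 0,"ty": 0,"tz": 4,"rx": 0,"ry": 0,"rz": 0,"fingers": 0}

```text
time_s: 18.85
ee_pos: [0.5094, -0.2222, 0.2093]
orientation: [0.697, -0.697, -0.121, 0.121]
wrist_force: [-0.3, -0.8, 0.7]
grip_width: 0.999
```

jog_arm:
  targets:
    - {"tx": 1.47,"ty": 4.23,"tz": 0,"rx": 0,"ry": 0,"rz": -0.044,"fingers": 0}
    - {"tx": 1.47,"ty": 4.23,"tz": 0,"rx": 0,"ry": 0,"rz": -0.044,"fingers": 0}
    - {"tx": 1.47,"ty": 4.23,"tz": 0,"rx": 0,"ry": 0,"rz": -0.044,"fingers": 0}
    - {"tx": 1.47,"ty": 4.23,"tz": 0,"rx": 0,"ry": 0,"rz": -0.044,"fingers": 0}
    - {"tx": 1.47,"ty": 4.23,"tz": 0,"rx": 0,"ry": 0,"rz": -0.044,"fingers": 0}

```text
time_s: 19.35
ee_pos: [0.5835, -0.009, 0.2078]
orientation: [-0.706, 0.706, 0.043, -0.043]
wrist_force: [0.1, -1.2, -0.2]
grip_width: 0.996
```

jog_arm:
  targets:
    - {"tx": 1.47,"ty": 4.23,"tz": 0,"rx": 0,"ry": 0,"rz": -0.044,"fingers": 0}
    - {"tx": 1.47,"ty": 4.23,"tz": 0,"rx": 0,"ry": 0,"rz": -0.044,"fingers": 0}
    - {"tx": 1.47,"ty": 4.23,"tz": 0,"rx": 0,"ry": 0,"rz": -0.044,"fingers": 0}
    - {"tx": 1.47,"ty": 4.23,"tz": 0,"rx": 0,"ry": 0,"rz": -0.044,"fingers": 0}
    - {"tx": 1.47,"ty": 4.23,"tz": 0,"rx": 0,"ry": 0,"rz": -0.044,"fingers": 0}

```text
time_s: 19.85
ee_pos: [0.6569, 0.2026, 0.2076]
orientation: [-0.706, 0.706, -0.034, 0.034]
wrist_force: [-0.1, -1.7, 0.2]
grip_width: 1.002
```

jog_arm:
  targets:
    - {"tx": 0,"ty": 0,"tz": 0,"rx": 0,"ry": 0,"rz": 0,"fingers": 0}
    - {"tx": 0,"ty": 0,"tz": -3,"rx": 0,"ry": 0,"rz": 0,"fingers": 0}
    - {"tx": 0,"ty": 0,"tz": -3,"rx": 0,"ry": 0,"rz": 0,"fingers": 0}
    - {"tx": 0,"ty": 0,"tz": 0,"rx": 0,"ry": 0,"rz": 0,"fingers": 0}
    - {"tx": 0,"ty": 0,"tz": 0,"rx": 0,"ry": 0,"rz": 0,"fingers": 0}

```text
time_s: 20.35
ee_pos: [0.6568, 0.2003, 0.1483]
orientation: [-0.706, 0.706, -0.034, 0.034]
wrist_force: [0.9, 0.6, 0.2]
grip_width: 0.998
```

```bash
python3 - <<'E'
from h import *
d=get("scene"); t=get("top"); print(sensors.get_obs()["ee_pos"])
o=np.zeros((600,800,3),np.uint8)
o[:,:400]=cv2.resize(d["image"][175:295,270:350],(400,600),interpolation=2)
o[:,400:]=cv2.resize(t["image"][135:285,360:460],(400,600),interpolation=2)
cv2.imwrite("pics/p5.png",o[:,:,::-1])
E
```

```text
[0.65749055 0.2005806  0.14964495]
```

View pics/p5.png

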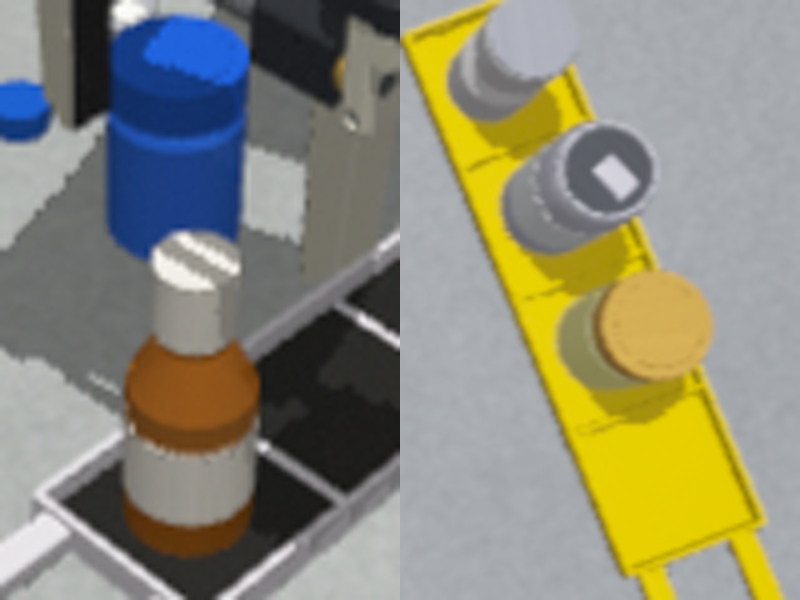

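jog_arm:
  targets:
    - {"tx": -0.1,"ty": 0,"tz": -2.7,"rx": 0,"ry": 0,"rz": 0,"fingers": 0}
    - {"tx": 0,"ty": 0,"tz": -2.2,"rx": 0,"ry": 0,"rz": 0,"fingers": 0}
    - {"tx": 0,"ty": 0,"tz": -1.2,"rx": 0,"ry": 0,"rz": 0,"fingers": 50}
    - {"tx": 0,"ty": 0,"tz": 0,"rx": 0,"ry": 0,"rz": 0,"fingers": 90}
    - {"tx": 0,"ty": 0,"tz": 0,"rx": 0,"ry": 0,"rz": 0,"fingers": 120}
  grip_force: 15

```text
time_s: 20.95
ee_pos: [0.6564, 0.2008, 0.0881]
orientation: [0.706, -0.706, 0.033, -0.034]
wrist_force: [0.6, -0.3, -0.2]
grip_width: 0.789
```

jog_arm:
  targets:
    - {"tx": 0,"ty": 0,"tz": 0,"rx": 0,"ry": 0,"rz": 0,"fingers": 140}
    - {"tx": 0,"ty": 0,"tz": 0,"rx": 0,"ry": 0,"rz": 0,"fingers": 155}
    - {"tx": 0,"ty": 0,"tz": 0,"rx": 0,"ry": 0,"rz": 0,"fingers": 170}
    - {"tx": 0,"ty": 0,"tz": 0,"rx": 0,"ry": 0,"rz": 0,"fingers": 185}
    - {"tx": 0,"ty": 0,"tz": 0,"rx": 0,"ry": 0,"rz": 0,"fingers": 200}

```text
time_s: 21.45
ee_pos: [0.6557, 0.2007, 0.0868]
orientation: [-0.706, 0.706, -0.034, 0.034]
wrist_force: [0.2, -1.0, -0.2]
grip_width: 0.362
```

jog_arm:
  targets:
    - {"tx": 0,"ty": 0,"tz": 0,"rx": 0,"ry": 0,"rz": 0,"fingers": 255}
    - {"tx": 0,"ty": 0,"tz": 0,"rx": 0,"ry": 0,"rz": 0,"fingers": 255}
    - {"tx": 0,"ty": 0,"tz": 0,"rx": 0,"ry": 0,"rz": 0,"fingers": 255}
  grip_force: 25

```text
time_s: 21.75
ee_pos: [0.6556, 0.2007, 0.0866]
orientation: [-0.706, 0.706, -0.034, 0.034]
wrist_force: [-0.1, -0.5, -0.1]
grip_width: 0.299
```

jog_arm:
  targets:
    - {"tx": 0,"ty": 0,"tz": 1,"rx": 0,"ry": 0,"rz": 0,"fingers": 255}
    - {"tx": 0,"ty": 0,"tz": 3,"rx": 0,"ry": 0,"rz": 0,"fingers": 255}
    - {"tx": 0,"ty": 0,"tz": 4,"rx": 0,"ry": 0,"rz": 0,"fingers": 255}
    - {"tx": 0,"ty": 0,"tz": 4,"rx": 0,"ry": 0,"rz": 0,"fingers": 255}
    - {"tx": 0,"ty": 0,"tz": 2,"rx": 0,"ry": 0,"rz": 0,"fingers": 255}

```text
time_s: 22.25
ee_pos: [0.6565, 0.201, 0.2314]
orientation: [0.707, -0.706, 0.032, -0.036]
wrist_force: [-0.7, 0.3, -0.2]
grip_width: 0.301
```

jog_arm:
  targets:
    - {"tx": -1,"ty": -2,"tz": 0,"rx": 0,"ry": 0,"rz": 0.02,"fingers": 255}
    - {"tx": -1.9,"ty": -3.8,"tz": 0,"rx": 0,"ry": 0,"rz": 0.038,"fingers": 255}
    - {"tx": -1.9,"ty": -3.9,"tz": 0,"rx": 0,"ry": 0,"rz": 0.038,"fingers": 255}
    - {"tx": -1.9,"ty": -3.9,"tz": 0,"rx": 0,"ry": 0,"rz": 0.038,"fingers": 255}
    - {"tx": -1.9,"ty": -3.9,"tz": 0,"rx": 0,"ry": 0,"rz": 0.038,"fingers": 255}

```text
time_s: 22.75
ee_pos: [0.5687, 0.0244, 0.2274]
orientation: [-0.707, 0.707, 0.028, -0.027]
wrist_force: [1.6, -0.9, -1.2]
grip_width: 0.299
```

jog_arm:
  targets:
    - {"tx": -1.9,"ty": -3.9,"tz": 0,"rx": 0,"ry": 0,"rz": 0.038,"fingers": 255}
    - {"tx": -1.9,"ty": -3.9,"tz": 0,"rx": 0,"ry": 0,"rz": 0.038,"fingers": 255}
    - {"tx": -1.9,"ty": -3.9,"tz": 0,"rx": 0,"ry": 0,"rz": 0.038,"fingers": 255}
    - {"tx": -1.9,"ty": -3.9,"tz": 0,"rx": 0,"ry": 0,"rz": 0.038,"fingers": 255}
    - {"tx": -1.9,"ty": -3.9,"tz": 0,"rx": 0,"ry": 0,"rz": 0.038,"fingers": 255}

```text
time_s: 23.25
ee_pos: [0.4737, -0.1707, 0.2275]
orientation: [-0.701, 0.701, 0.095, -0.094]
wrist_force: [0.7, 0.3, -1.3]
grip_width: 0.293
```

jog_arm:
  targets:
    - {"tx": -1.9,"ty": -3.9,"tz": 0,"rx": 0,"ry": 0,"rz": 0.038,"fingers": 255}
    - {"tx": -1.5,"ty": -3.5,"tz": 0,"rx": 0,"ry": 0,"rz": 0.04,"fingers": 255}
    - {"tx": -0.4,"ty": -0.5,"tz": 0,"rx": 0,"ry": 0,"rz": 0,"fingers": 255}
    - {"tx": 0,"ty": 0,"tz": -1,"rx": 0,"ry": 0,"rz": 0,"fingers": 255}
    - {"tx": 0,"ty": 0,"tz": 0,"rx": 0,"ry": 0,"rz": 0,"fingers": 255}

```text
time_s: 23.75
ee_pos: [0.4364, -0.2472, 0.2155]
orientation: [0.697, -0.696, -0.121, 0.121]
wrist_force: [0.3, 0.1, -1.6]
grip_width: 0.299
```

jog_arm:
  targets:
    - {"tx": 0,"ty": -0.2,"tz": -3,"rx": 0,"ry": 0,"rz": 0,"fingers": 255}
    - {"tx": 0,"ty": 0,"tz": -4,"rx": 0,"ry": 0,"rz": 0,"fingers": 255}
    - {"tx": 0,"ty": 0,"tz": -3,"rx": 0,"ry": 0,"rz": 0,"fingers": 255}
    - {"tx": 0,"ty": 0,"tz": -1.5,"rx": 0,"ry": 0,"rz": 0,"fingers": 255}
    - {"tx": 0,"ty": 0,"tz": -0.8,"rx": 0,"ry": 0,"rz": 0,"fingers": 255}

```text
time_s: 24.25
ee_pos: [0.4367, -0.2487, 0.0922]
orientation: [0.697, -0.696, -0.121, 0.122]
wrist_force: [0.1, -0.5, -0.4]
grip_width: 0.296
```

jog_arm:
  targets:
    - {"tx": 0,"ty": 0,"tz": -0.5,"rx": 0,"ry": 0,"rz": 0,"fingers": 255}
    - {"tx": 0,"ty": 0,"tz": 0,"rx": 0,"ry": 0,"rz": 0,"fingers": 255}
    - {"tx": 0,"ty": 0,"tz": 0,"rx": 0,"ry": 0,"rz": 0,"fingers": 255}

```text
time_s: 24.55
ee_pos: [0.4372, -0.2504, 0.0894]
orientation: [-0.696, 0.697, 0.121, -0.121]
wrist_force: [-1.0, -0.4, -0.6]
grip_width: 0.298
```

jog_arm:
  targets:
    - {"tx": 0,"ty": 0,"tz": -0.3,"rx": 0,"ry": 0,"rz": 0,"fingers": 255}
    - {"tx": 0,"ty": 0,"tz": -0.15,"rx": 0,"ry": 0,"rz": 0,"fingers": 255}
    - {"tx": 0,"ty": 0,"tz": 0,"rx": 0,"ry": 0,"rz": 0,"fingers": 255}

```text
time_s: 24.85
ee_pos: [0.4366, -0.2503, 0.0841]
orientation: [-0.697, 0.697, 0.121, -0.121]
wrist_force: [-1.4, 0.6, -0.9]
grip_width: 0.296
```

jog_arm:
  targets:
    - {"tx": 0,"ty": 0,"tz": -0.05,"rx": 0,"ry": 0,"rz": 0,"fingers": 255}
    - {"tx": 0,"ty": 0,"tz": 0,"rx": 0,"ry": 0,"rz": 0,"fingers": 165}
    - {"tx": 0,"ty": 0,"tz": 0,"rx": 0,"ry": 0,"rz": 0,"fingers": 100}
    - {"tx": 0,"ty": 0,"tz": 0,"rx": 0,"ry": 0,"rz": 0,"fingers": 30}
    - {"tx": 0,"ty": 0,"tz": 0,"rx": 0,"ry": 0,"rz": 0,"fingers": 0}

```text
time_s: 25.35
ee_pos: [0.4367, -0.2503, 0.0837]
orientation: [-0.697, 0.697, 0.121, -0.121]
wrist_force: [0.0, -0.1, 0.8]
grip_width: 0.558
```

jog_arm:
  targets:
    - {"tx": 0,"ty": 0,"tz": 0,"rx": 0,"ry": 0,"rz": 0,"fingers": 0}
    - {"tx": 0,"ty": 0,"tz": 3,"rx": 0,"ry": 0,"rz": 0,"fingers": 0}
    - {"tx": 0,"ty": 0,"tz": 4,"rx": 0,"ry": 0,"rz": 0,"fingers": 0}
    - {"tx": 0,"ty": 0,"tz": 4,"rx": 0,"ry": 0,"rz": 0,"fingers": 0}
    - {"tx": 0,"ty": 0,"tz": 3,"rx": 0,"ry": 0,"rz": 0,"fingers": 0}

```text
time_s: 25.85
ee_pos: [0.4369, -0.2504, 0.2261]
orientation: [-0.696, 0.697, 0.122, -0.121]
wrist_force: [-0.2, -0.3, 0.3]
grip_width: 0.978
```

jog_arm:
  targets:
    - {"tx": 0,"ty": 4,"tz": 0,"rx": 0,"ry": 0,"rz": 0,"fingers": 0}
    - {"tx": 0,"ty": 5,"tz": 0,"rx": 0,"ry": 0,"rz": 0,"fingers": 0}
    - {"tx": 0,"ty": 5,"tz": 0,"rx": 0,"ry": 0,"rz": 0,"fingers": 0}
    - {"tx": 0,"ty": 5,"tz": 0,"rx": 0,"ry": 0,"rz": 0,"fingers": 0}
    - {"tx": 0,"ty": 5,"tz": 0,"rx": 0,"ry": 0,"rz": 0,"fingers": 0}

```text
time_s: 26.35
ee_pos: [0.4362, -0.0085, 0.2239]
orientation: [-0.697, 0.697, 0.121, -0.121]
wrist_force: [1.9, 0.5, -0.1]
grip_width: 1.001
```

jog_arm:
  targets:
    - {"tx": 0,"ty": 0,"tz": 0,"rx": 0,"ry": 0,"rz": 0,"fingers": 0}
    - {"tx": 0,"ty": 0,"tz": 0,"rx": 0,"ry": 0,"rz": 0,"fingers": 0}
    - {"tx": 0,"ty": 0,"tz": 0,"rx": 0,"ry": 0,"rz": 0,"fingers": 0}

```text
time_s: 26.65
ee_pos: [0.4367, -0.0111, 0.2236]
orientation: [-0.697, 0.697, 0.121, -0.121]
wrist_force: [-0.6, -0.6, -0.6]
grip_width: 1.002
```

```bash
python3 - <<'E'
from h import *
d=get("scene"); t=get("top")
o=np.zeros((600,800,3),np.uint8)
o[:,:400]=cv2.resize(d["image"][60:225,140:250],(400,600),interpolation=2)
o[:,400:]=cv2.resize(t["image"][125:290,355:465],(400,600),interpolation=2)
cv2.imwrite("pics/p6.png",o[:,:,::-1])
E
```

```text
(no output)
```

View pics/p6.png

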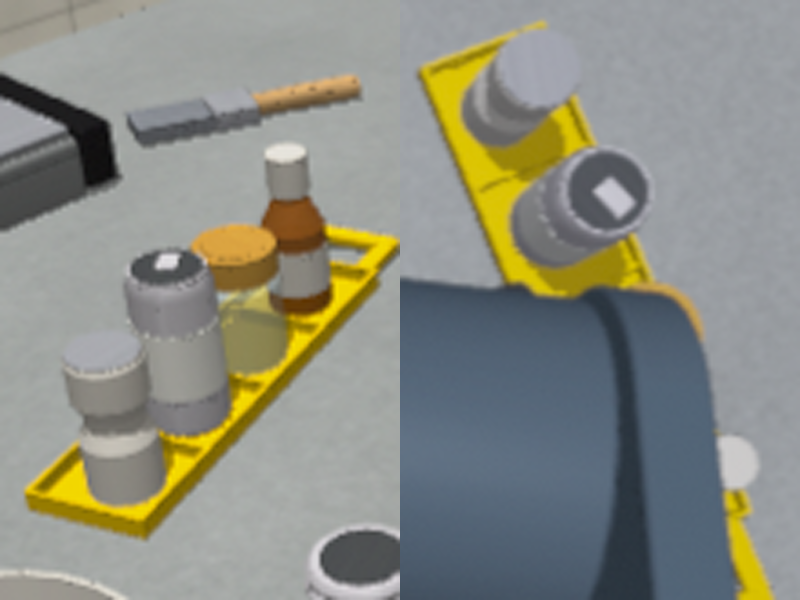

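jog_arm:
  targets:
    - {"tx": 0,"ty": 5,"tz": 0,"rx": 0,"ry": 0,"rz": 0,"fingers": 0}
    - {"tx": 0,"ty": 5,"tz": 0,"rx": 0,"ry": 0,"rz": 0,"fingers": 0}
    - {"tx": 0,"ty": 5,"tz": 0,"rx": 0,"ry": 0,"rz": 0,"fingers": 0}
    - {"tx": 0,"ty": 4,"tz": 0,"rx": 0,"ry": 0,"rz": 0,"fingers": 0}
    - {"tx": 0,"ty": 0,"tz": 0,"rx": 0,"ry": 0,"rz": 0,"fingers": 0}

```text
time_s: 27.25
ee_pos: [0.4368, 0.1822, 0.2235]
orientation: [0.697, -0.696, -0.122, 0.122]
wrist_force: [0.4, -0.6, 0.1]
grip_width: 0.999
```

```bash
python3 - <<'E'
from h import *
t=get("top"); s=get("scene")
# expected rings of item tops/bases if standing at top-frame cell centres
cells=dict(bottle=((.4353,-.2546),.116,.014,.022),jar=((.5068,-.229),.086,.027,.027),can=((.5784,-.2034),.109,.0265,.0265),yog=((.65,-.1778),.096,.023,.023))
im=cv2.resize(t["image"][125:290,355:465],(400,600),interpolation=2)
a=np.linspace(0,6.28,60)
for c,h,r,rb in cells.values():
    for z,rr,col in((h,r,(255,0,255)),(.004,rb,(0,0,255))):
        q=(proj(t,np.c_[c[0]+rr*np.cos(a),c[1]+rr*np.sin(a),0*a+z])-(355,125))*3.636
        cv2.polylines(im,[q.round().astype(int)],True,col)
cv2.imwrite("pics/p7.png",im[:,:,::-1])
E
```

```text
(no output)
```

View pics/p7.png

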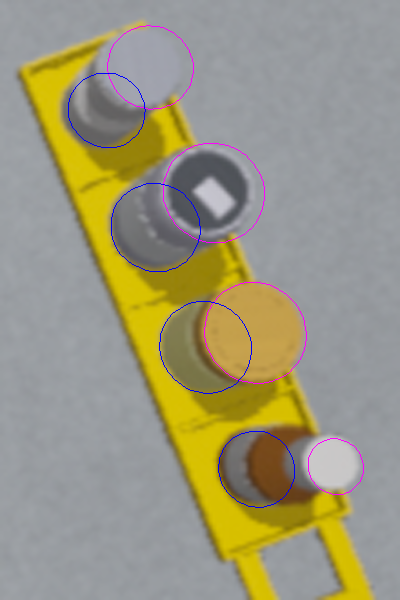

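```bash
python3 -c "
from rig import workorder; print(workorder.sign_off())"
```

```text
the job is handed in; nothing more can be done
None
```

I moved all four empties into the yellow tray and handed the job in at about 27 s on the robot clock. In order from the tab they are bottle, jar, can, yoghurt bottle, the same as in the aluminium tray. None was tipped.

**Last checks:** Both camera views showed all four standing upright in the right cells, with the arm clear of everything. Against the cell centres from the top view, the yoghurt bottle was about 3 mm off at its base and about 6 mm off at its top. The other three looked within about 4 mm. The limit is 16 mm.

**What disagreed:** The two cameras differed by about 4–6 mm in y at the aluminium tray and about 9 mm at the yellow tray. The scene view matched the gripper's known position better, so I relied mainly on it. For the jar and the bottle I aimed between the two views. I did not find the cause of the difference.

The first move calls were refused because their rows left out some of the fields, so nothing moved until I sent every field.

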